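Find and mark the high spot of a shaker's eccentric disc with a dial indicator

ROBOT

A 6-joint arm with a two-finger parallel gripper is mounted at the origin on the work surface. World frame = base frame: x ahead of the robot, y to its left, z up, the work surface at z = 0. Lengths are in m, angles in rad, forces in N, time in s.
With the tool pointing down it reaches from about 0.25 to 0.775 m from the base axis. Payload 8.9 kg.
Tool frame: the origin (TCP) lies between the finger pads; the fingertips stand 14 mm ahead of it and the grasp point (between the pads) lies 5 mm behind it; z points along the fingers, y is the line along which they close (so a half turn about z gives the same grasp; the last joint's range is limited). The gripper opens to 85 mm and grips with 20 to 120 N. Pads are 22 mm wide; open, the fingers measure 114 mm over their backs; the gripper's body (76 mm by 85 mm) begins 54 mm behind the grasp point. The pads swing forward as they close: fully open they stand 13 mm farther back than shut.
Start: joints at [-0.139, 0.291, -0.153, 1.127, 0, 1.431], TCP at [0.525, 0, 0.212] pointing down, gripper open.
Joint ranges: [-2.52, 2.52], [-0.91, 1.74], [-1.3, 1.37], [-1.96, 2.02], [-1.52, 1.47], [-3.14, 3.14]. Speed limits (rad/s): [2.22, 2.22, 2.79, 3.14, 3.14, 3.14].

INTERFACE

Orientations are given as a 3x3 rotation matrix whose columns are the frame's x, y, z axes.
In Python, from workcell import robot, fingers, kin, capture, camera_model, order, masks_of, current_time, current_joint_pos, current_joint_vel, current_tau, current_position, current_tcp_rot, current_ft_force, current_ft_torque, current_grip_width, current_gripper_force gives the robot as it stands. Calls block until the motion is done:
- robot.movep(position, orientation): joint-space move of the TCP to a pose.
- robot.move_linear(position, rotation=None, vel=0.15, max_force=None): straight line of the TCP; rotation=None keeps the orientation; vel is the mean speed in m/s. With max_force (N) it stops when the force on the tool has changed by that much, and returns True; else False.
- robot.move_j(angles): joint-space move.
- fingers.move_gripper(opening, effort=None): opening from 0.0 (shut) to 1.0 (fully open); effort is the grip in N (None keeps the last); returns when the fingers have stopped.
- robot.sleep(seconds).
- kin.ik(position, orientation): joint angles nearest the present ones, or None.
- capture(name): name is "scene" or "side" or "wrist"; returns (picture, depth): 384x512x3 uint8, red, green, blue; 384x512 float32, m along the optical axis (not along the pixel's ray), 0 where there is no reading.
- camera_model(name): a dict with "mtx" (3x3 intrinsics, pixels), "extrinsics" (4x4, takes a point from world to camera coordinates). Camera axes: x right, y up, looking along -z (the intrinsics and any distortion apply to the point x, -y, -z); pixel columns grow to the right and rows downward; lengths in m; the calibration is good to about 2 mm. A picture is of the moment at which its call begins: read the wrist's pose just before it. camera_model takes no time and is no camera call; for the wrist camera it gives the pose at the moment of the call.
A pose or a line that the arm cannot do raises robot.MotionError and nothing moves.
- order.finish_job(): hands the job in; it is judged then, once.
Trained networks look in the newest picture that a camera, given by its name, has taken for a name from the list of things; names that differ only in an ending like _2 or _b are one class to them, and where a whole thing is asked for, a point or a joint stands for the part that bears it (a point fixed in the world has none). Each returns a list of dicts, best first, with "p" (0 to 1); they miss things now and then, are a little off and sometimes report something else, mostly with a low value. They report only what shows in the picture. A call takes as long as a camera call.
- masks_of(camera, target): "mask" (384x512 bool, what is visible of it) and "bbox" ([left, top, right, bottom] in pixels, round what is visible of it).
Readings, each from a call of its own:
- current_time(): time.
- current_joint_pos(): joint angles.
- current_joint_vel(): joint speeds.
- current_tau(): joint torques, N m.
- current_position(): TCP position.
- current_tcp_rot(): TCP orientation.
- current_ft_force(): force on the tool from outside, world axes, zero at the start.
- current_ft_torque(): the same for the moment, N m.
- current_grip_width(): opening from 0.0 (shut) to 1.0 (fully open).
- current_gripper_force(): force on a finger pad.
Only numpy, scipy, OpenCV 4.12 (cv2) and the standard library are available. Lean on these libraries where they do the work, as an engineer would, in place of code of your own. Each camera call takes 0.05 s, during which the arm holds its last target. There are 200 camera calls.

TASK

Slide the dial indicator fully in against its stop so that its sprung plunger presses on the rim of the eccentric disc, then turn the disc by its crank, watching the needle, until the high spot of the rim stands under the plunger (needle at its greatest reading), and let go of the crank. Without turning the disc any more, stand the small steel marker upright on the disc's top face, near the rim right in front of the plunger tip, and let go of it. Finally slide the indicator fully back, leaving the disc and the marker as they stand and the jar, block and beaker alone.

Things in the scene. Friction and masses are not known exactly. Their poses are not given: they have to be found in the camera images.
- rig: The fixed test rig: an aluminium plate 110 x 370 x 12 mm on the bench. Origin on the bench under the spindle of the disc; z up; the indicator lies on the -y side of the spindle and slides along the rig's y axis, +y towards the disc. The rig's position and yaw vary.
- spindle (a point): On the vertical turning axis of the disc, level with its top face, 46 mm above the bench. The disc is plain steel, 160 mm across, 14 mm thick, set 4 mm off centre, so the rim's distance from the axis runs smoothly from 76 mm to 84 mm (high spot) once per turn. It turns endlessly both ways with 0.12 N m of friction and stays put. The high spot's place relative to the crank differs each time.
- crank_grip (a point): Centre of the crank's upright black sleeve, 18 mm in diameter, 58 to 104 mm above the bench (this point 83 mm), 45 mm from the spindle axis. The sleeve spins freely on its pin, so a hand can hold it without turning as it goes round. A steel arm 18 mm wide, top 56 mm up, clamps it firmly to the disc. With the high spot under the plunger the crank stands at least 70 degrees away from the plunger.
- slide (a joint): Position of the indicator's slide (m): 0 fully back, 0.035 fully in against its firm stop. It moves along the rig's +y, stays where it is left, and has 4 N of friction.
- slide_grip (a point): Middle of the upright steel tab on the slide, behind the dial: 14 mm thick (rig x), 22 mm long (rig y), 30 to 92 mm above the bench; this point is 78 mm above the bench. The dial, 76 mm across, level and face up, 48 mm high (needle up to 52 mm), begins 13 mm in front of the tab.
- needle (a joint): Turn of the dial's black needle (rad), clockwise from above: 0 (pointing at the disc) with the plunger out, about 0.54 rad more for each mm the plunger is pressed in. With the slide fully in, one turn of the disc takes it from about 0.7 at the low spot to about 5.0 at the high spot and back, less than one turn of the needle in all; a slide left short of its stop reads lower.
- plunger_tip (a point): Ball tip (8 mm) of the indicator's sprung plunger, 39 mm above the bench, which points along the rig's +y at the spindle axis. 11 mm travel, 0.5 N when out to 1.8 N when fully pressed. With the slide fully back it clears the disc by 25 mm or more.
- mark_spot (a point): Point fixed to the rig, level with the disc's top face, straight between the plunger tip and the spindle, 66 mm from the spindle axis (18 mm inside the high spot of the rim): where the centre of the marker's foot belongs. Its axes are the rig's.
- marker: Small plain steel marker standing on the bench, 42 mm tall, 60 g: a round foot 24 mm in diameter and 8 mm thick under a round stem 16 mm in diameter (9 to 42 mm up). Origin at the centre of its underside, z up.
- block: Bystander: rectangular steel block 45 x 30 x 35 mm (x, y, z) on the bench. Origin at the centre of its underside.
- jar: Bystander: amber glass jar 48 mm across, 60 mm tall, with a white cap. Origin at the centre of its underside.
- beaker: Bystander: glass beaker 70 mm across, 90 mm tall. Origin at the centre of its underside.

How it is judged:
On the way, in this order (a step that is already met when the one before it is completed fails the run):
1. the indicator is slid in to within 2 mm of its stop (slide above 0.033 m) (value of joint slide above 0.033 m), for 0.1 s.
2. the disc stands with its high spot under the plunger (needle above 4.75 rad: within about 25 degrees of it) and the robot has let go of the rig (value of joint needle above 4.75 rad and value of joint slide above 0.033 m and contact force between each of the fingers, the arm and rig below 0.1 N and velocity of joint needle between -0.2 and 0.2 rad/s), for 0.3 s.
3. the marker stands released and upright on the disc within 14 mm across and 16 mm along the plunger's line of the mark spot, the needle still showing the high spot (above 4.75 rad) (x of marker in the frame of mark_spot between -0.014 and 0.014 m and y of marker in the frame of mark_spot between -0.016 and 0.016 m and z of marker in the frame of mark_spot between -0.004 and 0.005 m and angle between marker's own z axis and vertical below 0.12 rad and linear speed of marker below 0.02 m/s and contact force between the fingers and marker below 0.1 N and value of joint needle above 4.75 rad and value of joint slide above 0.033 m), for 0.3 s.
At the end, for the whole second after the job is handed in: The slide is drawn back to below 0.010 m, and the marker still stands upright, at rest and released on the disc's top face, its foot's centre within 14 mm across and 16 mm along the plunger's line of the mark spot (x of marker in the frame of mark_spot between -0.014 and 0.014 m and y of marker in the frame of mark_spot between -0.016 and 0.016 m and z of marker in the frame of mark_spot between -0.004 and 0.005 m and angle between marker's own z axis and vertical below 0.12 rad and linear speed of marker below 0.02 m/s and contact force between the fingers and marker below 0.1 N and value of joint slide below 0.01 m and contact force between each of the fingers, the arm and rig below 0.1 N); the robot touches nothing.
It fails at once if the steel block is shoved more than 30 mm or knocked over (distance of block from where it was at the start of the episode above 0.03 m or angle between block's own z axis and vertical above 0.5 rad).
It fails at once if the jar is shoved more than 30 mm or knocked over (distance of jar from where it was at the start of the episode above 0.03 m or angle between jar's own z axis and vertical above 0.5 rad).
It fails at once if the beaker is shoved more than 30 mm or knocked over (distance of beaker from where it was at the start of the episode above 0.03 m or angle between beaker's own z axis and vertical above 0.5 rad).
It also fails if it takes over 72 s, if anything falls off the work surface, if the arm or the gripper's body presses on something with over 40 N, if the wrist force passes 120 N, or if a joint passes its speed limit or range.

## Working session

There is one attempt and no reset: what is moved stays moved. The work goes in short steps, each a Python script; the robot and the scene stay as the last script left them, time stands still between calls to the robot, and variables do not carry over. Pictures are saved under pics/ and viewed, at most 10 in all, crops included, and the job is handed in when it is done.

```bash
ls; mkdir -p pics; cat > h.py <<'E'
import numpy as np, cv2
from workcell import *
def world(cam, depth, uv, cm=None):
    cm = cm or camera_model(cam); K=np.array(cm["mtx"]); T=np.linalg.inv(np.array(cm["extrinsics"]))
    uv=np.atleast_2d(uv).astype(int); d=depth[uv[:,1],uv[:,0]]
    p=np.c_[(uv[:,0]+.5-K[0,2])/K[0,0]*d, -(uv[:,1]+.5-K[1,2])/K[1,1]*d, -d]
    return (p@T[:3,:3].T+T[:3,3])[d>0]
def mpts(cam, depth, name, cm=None):
    m=masks_of(cam,name)
    if not m: return None,0
    v,u=np.nonzero(m[0]["mask"]); return world(cam,depth,np.c_[u,v],cm), m[0]["p"]
def save(name,img): cv2.imwrite("pics/"+name,cv2.cvtColor(img,cv2.COLOR_RGB2BGR))
E
python3 - <<'E'
from h import *
ims=[]
for c in ["scene","side"]:
    cm=camera_model(c); im,d=capture(c); ims.append(im)
    for n in ["rig","spindle","crank_grip","slide_grip","needle","plunger_tip","marker","block","jar","beaker"]:
        P,p=mpts(c,d,n,cm)
        if P is None or len(P)==0: print(c,n,None); continue
        print(c,n,round(p,2),len(P),"med",np.median(P,0).round(3),"lo",np.percentile(P,2,0).round(3),"hi",np.percentile(P,98,0).round(3))
cm=camera_model("wrist"); im,d=capture("wrist"); save("w0.png",im)
save("a.png",cv2.resize(np.vstack(ims),None,fx=.78,fy=.78))
print(current_time())
E
```

```text
pics
scene rig 0.57 4345 med [0.567 0.027 0.045] lo [ 0.477 -0.16   0.007] hi [0.614 0.184 0.073]
scene spindle 0.96 4489 med [0.566 0.025 0.045] lo [ 0.478 -0.16   0.005] hi [0.614 0.185 0.084]
scene crank_grip 0.8 211 med [0.518 0.074 0.058] lo [0.507 0.057 0.05 ] hi [0.545 0.112 0.106]
scene slide_grip 0.68 958 med [ 0.567 -0.081  0.047] lo [ 0.526 -0.139  0.024] hi [ 0.59  -0.021  0.091]
scene needle 0.62 1067 med [0.747 0.277 0.061] lo [0.711 0.246 0.003] hi [0.775 0.309 0.092]
scene plunger_tip None
scene marker 0.52 90 med [ 0.438 -0.309  0.022] lo [ 0.408 -0.326  0.   ] hi [ 0.444 -0.3    0.043]
scene block 0.48 243 med [0.495 0.354 0.03 ] lo [0.466 0.339 0.005] hi [0.511 0.379 0.039]
scene jar 0.95 365 med [ 0.579 -0.307  0.048] lo [ 0.549 -0.328  0.007] hi [ 0.588 -0.29   0.062]
scene beaker 0.79 1056 med [0.746 0.277 0.061] lo [0.71  0.246 0.004] hi [0.775 0.31  0.092]
side rig 0.6 5388 med [ 0.547 -0.018  0.041] lo [ 0.474 -0.174  0.006] hi [0.612 0.16  0.088]
side spindle 0.83 5288 med [ 0.547 -0.015  0.042] lo [ 0.474 -0.174  0.009] hi [0.611 0.158 0.089]
side crank_grip 0.8 237 med [0.517 0.061 0.062] lo [0.502 0.051 0.046] hi [0.545 0.112 0.105]
side slide_grip 0.64 1325 med [ 0.555 -0.102  0.046] lo [ 0.521 -0.149  0.017] hi [ 0.59  -0.031  0.092]
side needle 0.43 5397 med [ 0.547 -0.014  0.041] lo [ 0.474 -0.174  0.005] hi [0.611 0.162 0.088]
side plunger_tip None
side marker 0.54 185 med [ 0.434 -0.321  0.02 ] lo [ 0.423 -0.326 -0.   ] hi [ 0.444 -0.296  0.043]
side block 0.69 123 med [0.498 0.346 0.025] lo [0.485 0.336 0.   ] hi [0.512 0.393 0.037]
side jar 0.86 704 med [ 0.564 -0.329  0.055] lo [ 0.544 -0.34   0.007] hi [ 0.585 -0.3    0.062]
side beaker 0.89 626 med [0.741 0.252 0.063] lo [0.713 0.24  0.009] hi [0.772 0.307 0.09 ]
1.15
```

View pics/a.png

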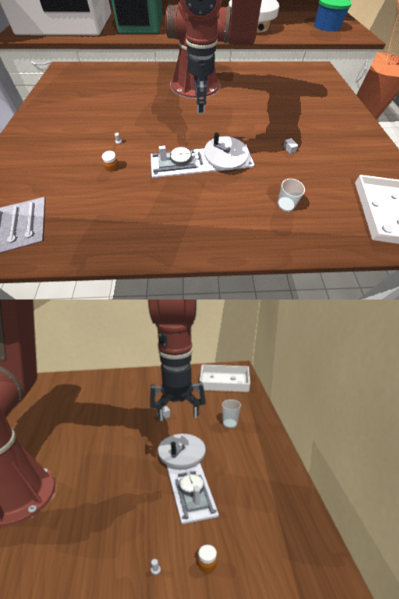

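The picture shows the rig roughly along world y, with the indicator (tab at about 163,153 in the top view) on the robot's right. The disc and crank are at about (225,150), and the marker is at (118,138).

```bash
python3 - <<'E'
from h import *
R=current_tcp_rot(); print(np.round(R,2), current_position())
for z in (0.36,0.32,0.28):
    try: robot.movep([0.48,-0.03,z],R); break
    except robot.MotionError as e: print(z,e)
cm=camera_model("wrist"); im,d=capture("wrist"); save("w1.png",im); np.save("d1.npy",d)
v,u=np.nonzero(d>0); P=world("wrist",d,np.c_[u,v],cm)
print(np.linalg.inv(cm["extrinsics"]).round(3), current_time())
P=P[(abs(P[:,0]-.55)<.15)&(abs(P[:,1])<.25)]; np.save("P1.npy",P)
for lo,hi in [(.009,.015),(.043,.049),(.054,.058),(.086,.096),(.1,.108)]:
    q=P[(P[:,2]>lo)&(P[:,2]<hi)][:,:2].astype(np.float32)
    print(lo,len(q), q.min(0) if len(q) else'', q.max(0) if len(q) else '', cv2.minAreaRect(q) if len(q)>5 else '', np.median(q,0) if len(q) else '')
for n in ["crank_grip","slide_grip"]:
    Q,p=mpts("wrist",d,n,cm); print(n,p,None if Q is None else (np.median(Q,0),len(Q)))
E
```

```text
[[ 0.  1. -0.]
 [ 1. -0.  0.]
 [ 0. -0. -1.]] [5.24990029e-01 2.08857697e-07 2.11582588e-01]
[[ 1.     0.001 -0.001  0.48 ]
 [-0.     0.948  0.317  0.051]
 [ 0.001 -0.317  0.948  0.522]
 [ 0.     0.     0.     1.   ]] 1.875
0.009 3104 [ 0.4684588 -0.1792663] [0.6188363  0.18786767] ((0.5441988706588745, 0.008753210306167603), (0.1099679097533226, 0.36990830302238464), 6.699293613433838) [ 0.52873987 -0.01124897]
0.043 9805 [ 0.4579161 -0.1393026] [0.61668843 0.17611946] ((0.5628064870834351, 0.02727895975112915), (0.15921176970005035, 0.3068399727344513), 20.234466552734375) [0.5427946  0.09801682]
0.054 399 [ 0.5001257  -0.13813771] [0.56215185 0.11041479] ((0.5300329327583313, -0.014830812811851501), (0.04901139438152313, 0.249516099691391), 4.173463821411133) [0.526116  0.0875209]
0.086 129 [ 0.49980474 -0.13962968] [0.5670604  0.06292201] ((0.5347165465354919, -0.03781336545944214), (0.015697337687015533, 0.2128099650144577), 15.5304536819458) [ 0.55941844 -0.12735035]
0.1 142 [0.49946356 0.0524413 ] [0.517147   0.06900368] ((0.5081965327262878, 0.06067559868097305), (0.016407569870352745, 0.017148617655038834), 47.341590881347656) [0.5076183  0.06077175]
crank_grip 0.67 (array([0.52235615, 0.08423971, 0.05714725]), 689)
slide_grip 0.9 (array([ 0.55323392, -0.07581547,  0.04842588]), 2807)
```

View pics/w1.png

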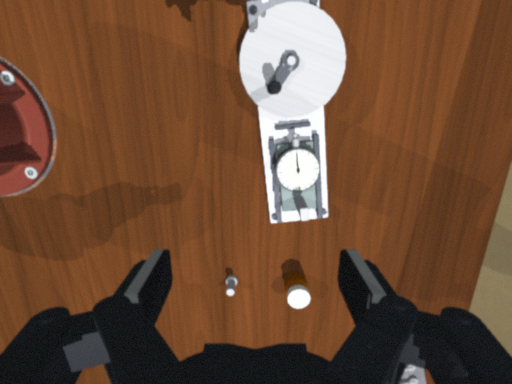

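The wrist view from above shows the disc centred near (293,58), crank sleeve at (274,88), hub at (292,61), dial at (297,170) with its needle pointing at the disc, and the tab near (306,213).

```bash
python3 - <<'E'
from h import *
from scipy.optimize import least_squares
P=np.load("P1.npy")
a=np.deg2rad(6.70); ey=np.array([-np.sin(a),np.cos(a)]); ex=np.array([np.cos(a),np.sin(a)])
c=np.array([.5442,.00875])
q=P[(P[:,2]>.1)&(P[:,2]<.108),:2]; crank=(q.min(0)+q.max(0))/2
t=P[(P[:,2]>.086)&(P[:,2]<.096)&(P[:,1]<-.05)][:,:2]
L=np.c_[(t-c)@ex,(t-c)@ey]; print("tab local",L.min(0),L.max(0),np.median(L,0))
D=P[(P[:,2]>.043)&(P[:,2]<.049)&(P[:,1]>.0)]
D=D[np.linalg.norm(D[:,:2]-[.5375,.095],axis=1)<.095][:,:2].astype(np.float32)
h=cv2.convexHull(D)[:,0]; f=least_squares(lambda p:np.linalg.norm(h-p[:2],axis=1)-p[2],[.5375,.095,.08],loss="soft_l1",f_scale=.001); print("disc",f.x)
w=crank-c; wx=w@ex; wy=w@ey
print("crank local",wx,wy)
sp=c+ey*(wy+np.sqrt(.045**2-wx**2)); print("spindle",sp,"disc off local",(f.x[:2]-sp)@ex,(f.x[:2]-sp)@ey, "spindle local s",(sp-c)@ey)
print("crank rel", (crank-sp)@ex,(crank-sp)@ey)
d=P[(P[:,2]>.0455)&(P[:,2]<.0535)]; l=np.c_[(d[:,:2]-sp)@ex,(d[:,:2]-sp)@ey]; l=l[(l[:,1]<-.1)]; print("dial",l.min(0),l.max(0))
E
```

```text
tab local [-0.00726212 -0.14987926] [ 0.00670893 -0.12783327] [-0.00058759 -0.13766227]
disc [0.53741886 0.09670781 0.0794833 ]
crank local -0.029585915552457844 0.055805413452289246
spindle [0.53373321 0.09784957] disc off local 0.003527270597432143 -0.001563977881578662 spindle local s 0.08971225053454794
crank rel -0.02958591555245787 -0.033906837082258695
dial [-0.03787077 -0.23356901] [ 0.03765825 -0.1166953 ]
```

```bash
cat >> h.py <<'E'
a=np.deg2rad(6.70); ey=np.array([-np.sin(a),np.cos(a)]); ex=np.array([np.cos(a),np.sin(a)])
sp=np.array([.53373,.09785])
RG=np.array([[ey[0],ex[0],0],[ey[1],ex[1],0],[0,0,-1.]])
def W(x,y,z): return np.r_[sp+x*ex+y*ey,z]
def L(p): p=np.asarray(p)[:2]-sp; return np.array([p@ex,p@ey])
def topdown(im,cm,cx,cy,half,z,n=300):
    """rectified top view of plane z: up = rig +y, right = rig +x"""
    w=np.array([W(cx+sx*half,cy+sy*half,z) for sx,sy in((-1,1),(1,1),(1,-1),(-1,-1))])
    E=np.array(cm["extrinsics"]); c=w@E[:3,:3].T+E[:3,3]; c=c*[1,-1,-1]; uv=c@np.array(cm["mtx"]).T; uv=(uv[:,:2]/uv[:,2:]).astype(np.float32)
    H=cv2.getPerspectiveTransform(uv,np.float32([[0,0],[n,0],[n,n],[0,n]])); return cv2.warpPerspective(im,H,(n,n))
E
python3 - <<'E'
from h import *
fingers.move_gripper(0.6)
robot.movep(W(0,-.2286,.16),RG)
robot.move_linear(W(0,-.2286,.073),vel=.12)
fingers.move_gripper(0.0,40); print("w",current_grip_width(),current_position())
hit=robot.move_linear(W(0,-.2286+.040,.073),vel=.04,max_force=25)
print(hit,L(current_position()),current_ft_force())
fingers.move_gripper(0.6)
print(L(current_position()))
robot.move_linear(W(0,-.19,.14),vel=.2)
robot.movep(W(0,-.2,.27),RG)
cm=camera_model("wrist"); im,d=capture("wrist")
t=topdown(im,cm,0,-.1316,.045,.05); save("t1.png",np.hstack([cv2.resize(im,(400,300)),t])); print(current_time())
E
```

```text
w 0.0005834543154512615 [ 0.56041152 -0.12920532  0.07302393]
False [ 5.70357033e-05 -1.88816200e-01] [-0.67619445  0.25067283 -0.70749349]
[-1.71203483e-05 -1.88618473e-01]
7.5667
```

View pics/t1.png

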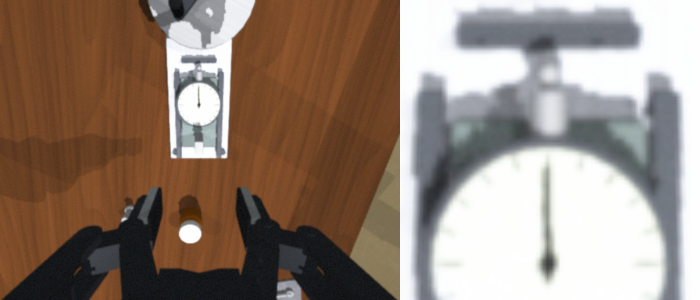

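The left view shows the slide still back: dial at (198,103), needle at 0. The fingers closed on nothing, so I'll repeat the grasp and look at it.

```bash
python3 - <<'E'
from h import *
v=camera_model("wrist"); im,d=capture("wrist")
vv,u=np.nonzero(d>0); P=world("wrist",d,np.c_[u,vv],v)
l=np.c_[(P[:,:2]-sp)@ex,(P[:,:2]-sp)@ey,P[:,2]]
for lo,hi in ((.055,.084),(.084,.1)):
    s=l[(abs(l[:,0])<.03)&(l[:,1]<-.1)&(l[:,1]>-.28)&(l[:,2]>lo)&(l[:,2]<hi)]; print(len(s), s.min(0).round(4) if len(s) else '', s.max(0).round(4) if len(s) else '')
robot.movep(W(0,-.2286,.16),RG)
robot.move_linear(W(0,-.2286,.073),vel=.12)
print(L(current_position()),current_position()[2],current_ft_force(),current_grip_width())
im2,_=capture("wrist"); im3,_=capture("side"); save("g.png",np.hstack([cv2.resize(im2,(400,300)),cv2.resize(im3[150:350,150:350],(300,300))])); print(current_time())
E
```

```text
64 [-0.0063 -0.2202  0.0555] [ 0.0069 -0.2173  0.0839]
216 [-0.0071 -0.2391  0.0842] [ 0.0065 -0.2175  0.0946]
[ 0.00078256 -0.22887704] 0.0740615018012393 [0.46862843 0.28756792 0.27211342] 0.6042337876477757
9.1167
```

View pics/g.png

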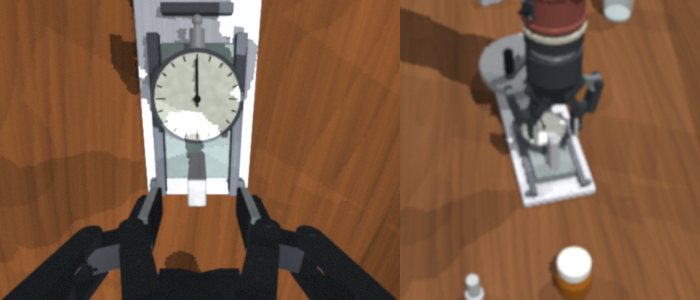

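The wrist view shows the tab at (197,190) just beyond the fingertips at (150,195) and (242,195). I'll measure where the fingers really are.

```bash
python3 - <<'E'
from h import *
cm=camera_model("wrist"); im,d=capture("wrist")
vv,u=np.mgrid[200:384:1,100:420]; uv=np.c_[u.ravel(),vv.ravel()]
uv=uv[d[uv[:,1],uv[:,0]]>0]; P=world("wrist",d,uv,cm); l=np.c_[(P[:,:2]-sp)@ex,(P[:,:2]-sp)@ey,P[:,2]]
f=l[(abs(l[:,0])>.012)&(l[:,2]>.055)]
for s in (-1,1):
    q=f[f[:,0]*s>0]; q=q[np.argsort(abs(q[:,0]))[:400]]; print(s,len(q),q.min(0).round(3),q.max(0).round(3))
    q=f[f[:,0]*s>0]; q=q[np.argsort(q[:,2])[:100]]; print(" low",q.min(0).round(3),q.max(0).round(3))
t=l[(abs(l[:,0])<.009)&(l[:,2]>.085)&(l[:,1]>-.25)]; print("tab",len(t),t.min(0).round(3),t.max(0).round(3))
E0=np.array(cm["extrinsics"]); K=np.array(cm["mtx"])
for p in (W(0,-.2286,.074),W(0,-.2286,.092)):
    c=(E0[:3,:3]@p+E0[:3,3])*[1,-1,-1]; c=K@c; print(c[:2]/c[2])
E
```

```text
-1 400 [-0.014 -0.221  0.166] [-0.012 -0.209  0.188]
 low [-0.031 -0.241  0.097] [-0.024 -0.218  0.103]
1 400 [ 0.012 -0.221  0.166] [ 0.014 -0.209  0.188]
 low [ 0.026 -0.24   0.097] [ 0.033 -0.218  0.104]
tab 3378 [-0.009 -0.239  0.085] [ 0.009 -0.217  0.181]
[253.1835471  233.86498483]
[253.11304402 248.41007899]
```

```bash
python3 - <<'E'
from h import *
robot.move_linear(W(0,-.2286,.16),vel=.2)
ims=[]
for o in (.6,.2,0.0):
    fingers.move_gripper(o,30)
    cm=camera_model("wrist"); im,d=capture("wrist"); ims.append(cv2.resize(im[150:],(384,175)))
    uv=np.argwhere(d>0)[:,::-1]; P=world("wrist",d,uv,cm); z0=current_position()[2]
    l=np.c_[(P[:,:2]-sp)@ex,(P[:,:2]-sp)@ey+.2286,P[:,2]-z0]
    f=l[(l[:,2]>-.06)&(abs(l[:,0])<.06)&(abs(l[:,1])<.02)]
    print(o,current_grip_width(),z0,"lowest",np.sort(f[:,2])[[0,20,100]].round(3), f[np.argsort(f[:,2])[:100]].mean(0).round(3))
im,_=capture("side"); ims.append(cv2.resize(im[100:300,100:356],(224,175)))
save("f.png",np.vstack([np.hstack(ims[:2]),np.hstack([ims[2],ims[3],np.zeros((175,160,3),np.uint8)])])); print(current_time())
E
```

```text
0.6 0.5986470477943132 0.1589673147562359 lowest [0.022 0.024 0.027] [0.    0.002 0.025]
0.2 0.19824254121099294 0.15999031823811888 lowest [0.019 0.022 0.025] [0.    0.002 0.023]
0.0 -0.0002841161309102606 0.15999187146570826 lowest [0.022 0.024 0.027] [0.    0.01  0.025]
10.9
```

View pics/f.png

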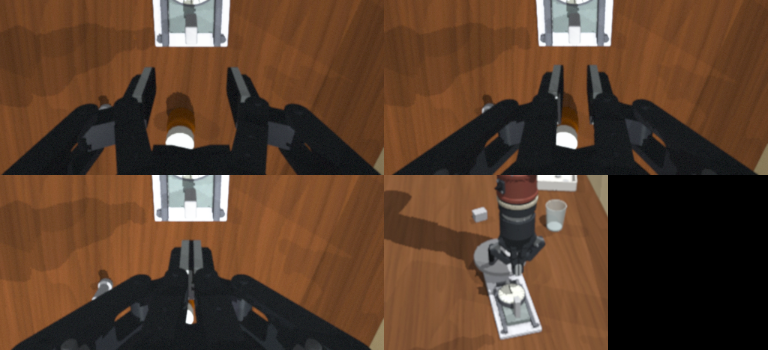

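Depth puts the fingertips about 20 mm behind the TCP, not 14 mm ahead of it. That would explain the miss, because they closed above the tab. I'll check by touching clear bench gently with the fingers shut.

```bash
python3 - <<'E'
from h import *
robot.movep([.44,-.16,.06],RG)
print(current_position(),current_ft_force())
try: hit=robot.move_linear([.44,-.16,-.035],vel=.04,max_force=5)
except robot.MotionError as e: print(e); hit=robot.move_linear([.44,-.16,-.015],vel=.04,max_force=5)
print(hit,current_position(),current_ft_force(),current_grip_width(),current_time())
robot.move_linear([.44,-.16,.06],vel=.2)
E
```

```text
[ 0.44092304 -0.16048913  0.06058775] [ 1.51443743 -0.34395886 -0.09745653]
True [ 0.44001022 -0.15998648 -0.01965813] [-0.96568519  0.33687809  8.86715818] -0.002550586671577112 13.3417
```

Confirmed: the shut fingertips reach the bench at TCP z = -0.020. The real fingers are 34 mm shorter than the stated TCP frame, so I'll command 34 mm lower everywhere.

```bash
cat >> h.py <<'E'
DZ=-.034  # the fingers are this much shorter than the nominal tool frame
def G(x,y,zg): return W(x,y,zg-.005+DZ)   # TCP for grasp point height zg
E
python3 - <<'E'
from h import *
fingers.move_gripper(0.5,30)
robot.movep(G(0,-.2286,.15),RG)
robot.move_linear(G(0,-.2286,.077),vel=.12)
fingers.move_gripper(0.0,50); print("w",current_grip_width(),current_position())
if current_grip_width()>.1:
    hit=robot.move_linear(G(0,-.2286+.040,.077),vel=.04,max_force=25)
    print(hit,L(current_position()),current_ft_force())
    fingers.move_gripper(0.5)
    robot.move_linear(G(0,-.19,.14),vel=.2)
    robot.movep(G(0,-.2,.26),RG)
cm=camera_model("wrist"); im,d=capture("wrist")
t=topdown(im,cm,0,-.1316,.045,.05); save("t2.png",np.hstack([cv2.resize(im,(400,300)),t])); print(current_time())
E
```

```text
w 0.15602863118962762 [ 0.55956432 -0.12956674  0.03886797]
True [-0.00092466 -0.19835046] [-0.51802835 -3.50000783  4.40935835]
18.3667
```

View pics/t2.png

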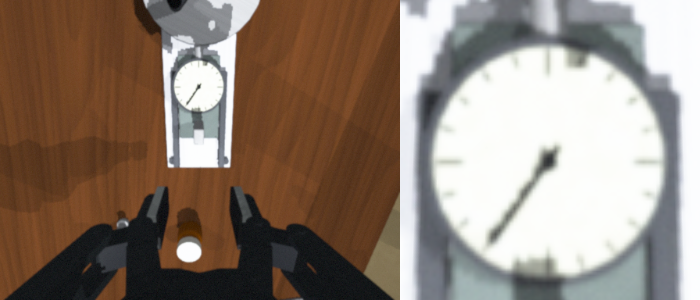

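The slide moved in, with the needle now pointing down-left at (490,240), about 3.8 rad. The dial's travel is only about 32 mm, so it may be short of its stop. I'll grip again and press until it is firmly stopped.

```bash
cat >> h.py <<'E'
def needle(y0=-.1316):
    """needle angle (rad, clockwise from rig +y) from a new wrist picture"""
    cm=camera_model("wrist"); im,d=capture("wrist"); t=topdown(im,cm,0,y0,.045,.05); g=cv2.cvtColor(t,cv2.COLOR_RGB2GRAY)
    c=cv2.HoughCircles(cv2.GaussianBlur(g,(5,5),1),cv2.HOUGH_GRADIENT,1,200,param1=80,param2=15,minRadius=108,maxRadius=132)
    cx,cy=c[0,0,:2] if c is not None else (150,150)
    th=np.arange(0,2*np.pi,.02); r=np.arange(25,85)
    s=cv2.remap(g,(cx+np.outer(np.sin(th),r)).astype(np.float32),(cy-np.outer(np.cos(th),r)).astype(np.float32),cv2.INTER_LINEAR).mean(1)
    return th[s.argmin()], s.min(), np.median(s), y0+(150-cy)*.0003, im, t
E
python3 - <<'E'
from h import *
print(needle()[:4])
robot.movep(G(0,-.197,.14),RG)
robot.move_linear(G(0,-.197,.077),vel=.12)
fingers.move_gripper(0.0,60); print("w",current_grip_width(),L(current_position()))
for i in range(2):
    y=L(current_position())[1]
    hit=robot.move_linear(G(0,y+.012,.077),vel=.02,max_force=35)
    print(hit,L(current_position()),current_ft_force())
    if hit: break
fingers.move_gripper(0.5)
robot.move_linear(G(0,-.19,.14),vel=.2)
robot.movep(G(0,-.2,.26),RG)
print(needle()[:4],current_time())
E
```

```text
(np.float64(3.7800000000000002), np.float64(134.26666666666668), np.float64(252.98333333333332), np.float32(-0.13535))
w 0.15271235366770444 [-0.00085379 -0.19729421]
True [-0.00092692 -0.19778712] [-0.90749828 -3.44646141  3.49857028]
(np.float64(3.7600000000000002), np.float64(120.41666666666667), np.float64(252.83333333333334), np.float32(-0.13535)) 21.8583
```

```bash
python3 - <<'E'
from h import *
cm=camera_model("wrist"); im,d=capture("wrist")
uv=np.argwhere(d>0)[:,::-1]; P=world("wrist",d,uv,cm); l=np.c_[(P[:,:2]-sp)@ex,(P[:,:2]-sp)@ey,P[:,2]]
t=l[(abs(l[:,0])<.012)&(l[:,2]>.084)&(l[:,2]<.1)&(abs(l[:,1]+.2)<.04)]; print(len(t),np.percentile(t,[1,50,99],0).round(4))
E
```

```text
302 [[-7.100e-03 -2.087e-01  8.670e-02]
 [ 1.000e-04 -1.969e-01  9.210e-02]
 [ 6.400e-03 -1.870e-01  9.370e-02]]
```

The tab moved about 30.5 mm and then met a firm stop. The needle reads 3.77, against 3.72 predicted for fully in, so it is at the stop. Next I'll turn the crank about 65° clockwise, away from the dial.

```bash
cat >> h.py <<'E'
def turn(a0,a1,r=.045,n=None):
    n=n or max(2,int(abs(a1-a0)/8)+1); p=lambda t,z:G(r*np.cos(np.deg2rad(t)),r*np.sin(np.deg2rad(t)),z)
    fingers.move_gripper(0.5,40)
    robot.movep(p(a0,.16),RG); robot.move_linear(p(a0,.083),vel=.12)
    fingers.move_gripper(0.0,40); print("w",current_grip_width(),current_position())
    if current_grip_width()<.12: return
    for t in np.linspace(a0,a1,n+1)[1:]: robot.move_linear(p(t,.083),vel=.05)
    robot.sleep(.1); print(L(current_position()),current_ft_force())
    fingers.move_gripper(0.5); robot.move_linear(p(a1,.16),vel=.2)
    robot.movep(G(0,-.2,.26),RG)
E
python3 - <<'E'
from h import *
turn(-131.1,-131.1-65)
n=needle(); print(n[:4],current_time()); save("t3.png",np.hstack([cv2.resize(n[4],(400,300)),n[5]]))
E
```

```text
w 0.19952803433177896 [0.508608   0.06021343 0.04489089]
[-0.04374285  0.01301613] [-5.13486659  1.45413071  9.68587451]
(np.float64(5.0200000000000005), np.float64(127.71666666666667), np.float64(253.0), np.float32(-0.13475001)) 28.4583
```

View pics/t3.png

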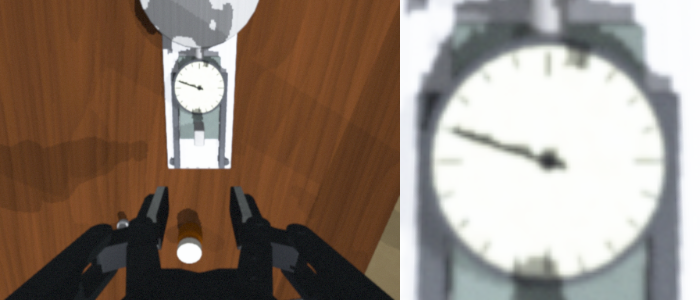

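The needle stands at about 5.02 rad (pointing left and slightly up, tip at (455,130)), so the high spot is under the plunger and the slide is at its stop. Now the marker.

```bash
python3 - <<'E'
from h import *
robot.movep([.434,-.36,.20],RG)
cm=camera_model("wrist"); im,d=capture("wrist")
P,p=mpts("wrist",d,"marker",cm); print(p,len(P),np.median(P,0))
t=P[(P[:,2]>.036)&(P[:,2]<.05)]; print("top",len(t),t.min(0),t.max(0),np.median(t,0))
uv=np.argwhere(d>0)[:,::-1]; Q=world("wrist",d,uv,cm); Q=Q[(np.linalg.norm(Q[:,:2]-[.434,-.315],axis=1)<.04)&(Q[:,2]>.037)&(Q[:,2]<.048)]
print("depth top",len(Q),np.percentile(Q,[2,50,98],0).round(4)); save("m.png",im); print(current_time())
E
```

```text
0.79 351 [ 0.43155399 -0.31266293  0.02717434]
top 168 [ 0.42500497 -0.32234726  0.03650869] [ 0.43978119 -0.30758305  0.04518779] [ 0.43235389 -0.31485276  0.04231763]
depth top 166 [[ 0.4255 -0.322   0.0403]
 [ 0.4324 -0.3149  0.0423]
 [ 0.4393 -0.3081  0.0439]]
29.6667
```

```bash
python3 - <<'E'
from h import *
m=np.array([.4324,-.315]); off=.005-DZ
g=lambda z:np.r_[m,z-off]
fingers.move_gripper(0.5,40)
robot.movep(g(.10),RG); robot.move_linear(g(.030),vel=.12)
fingers.move_gripper(0.0,40); print("w",current_grip_width(),current_position())
assert current_grip_width()>.12
robot.move_linear(g(.17),vel=.25)
robot.movep(G(0,-.066,.17),RG)
robot.move_linear(G(0,-.066,.083),vel=.12)
hit=robot.move_linear(G(0,-.066,.0755),vel=.02,max_force=8)
print(hit,current_position()[2]+off,L(current_position()),current_ft_force())
fingers.move_gripper(0.35); robot.move_linear(G(0,-.066,.16),vel=.15)
robot.movep(G(0,-.2,.26),RG)
n=needle(); print(n[:4],current_time()); im=n[4]; d=capture("wrist")[1]; cm=camera_model("wrist")
uv=np.argwhere(d>0)[:,::-1]; P=world("wrist",d,uv,cm); l=np.c_[(P[:,:2]-sp)@ex,(P[:,:2]-sp)@ey,P[:,2]]
t=l[(abs(l[:,0])<.03)&(abs(l[:,1]+.066)<.03)&(l[:,2]>.08)]; print(len(t),np.percentile(t,[2,50,98],0).round(4) if len(t) else '')
save("p.png",np.hstack([cv2.resize(im,(400,300)),n[5]]))
E
```

```text
w 0.1634188704922203 [ 0.43293868 -0.31552078 -0.00805304]
True 0.07690437803641187 [ 0.00077614 -0.06608045] [0.3145832  0.62107841 6.02619959]
(np.float64(5.04), np.float64(127.53333333333333), np.float64(253.0), np.float32(-0.13535)) 36.7
283 [[-0.0057 -0.073   0.0829]
 [ 0.0015 -0.0663  0.0883]
 [ 0.008  -0.0589  0.0902]]
```

View pics/p.png

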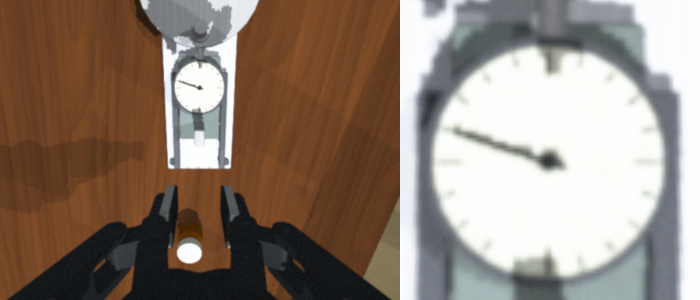

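The marker stands upright about 1 mm from the mark spot, and the needle still reads 5.04. Now I'll draw the slide back.

```bash
python3 - <<'E'
from h import *
fingers.move_gripper(0.5,50)
robot.movep(G(0,-.1979,.15),RG); robot.move_linear(G(0,-.1979,.077),vel=.12)
fingers.move_gripper(0.0,50); print("w",current_grip_width())
hit=robot.move_linear(G(0,-.1979-.036,.077),vel=.03,max_force=25); print(hit,L(current_position()),current_ft_force())
fingers.move_gripper(0.5); robot.move_linear(G(0,L(current_position())[1],.15),vel=.15)
robot.movep(G(0,-.17,.28),RG)
cm=camera_model("wrist"); im,d=capture("wrist"); save("e.png",im)
uv=np.argwhere(d>0)[:,::-1]; P=world("wrist",d,uv,cm); l=np.c_[(P[:,:2]-sp)@ex,(P[:,:2]-sp)@ey,P[:,2]]
t=l[(abs(l[:,0])<.03)&(abs(l[:,1]+.066)<.03)&(l[:,2]>.08)]; print(len(t),np.percentile(t,[2,50,98],0).round(4) if len(t) else '')
t=l[(abs(l[:,0])<.012)&(l[:,2]>.084)&(l[:,2]<.1)&(abs(l[:,1]+.22)<.04)]; print("tab",len(t),np.percentile(t,[1,50,99],0).round(4)); print(current_time())
E
```

```text
w 0.15513074636954957
False [-0.00089337 -0.23307254] [-6.61957004  2.81900066 10.46161524]
211 [[-0.0054 -0.0731  0.0866]
 [ 0.0016 -0.0658  0.0883]
 [ 0.0086 -0.0587  0.0901]]
tab 221 [[-0.0061 -0.2428  0.0851]
 [-0.0003 -0.2306  0.0921]
 [ 0.0068 -0.2217  0.0938]]
41.7417
```

View pics/e.png

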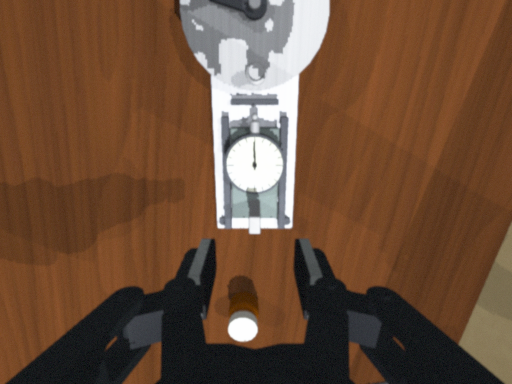

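The slide is back 34 to 35 mm: needle at 0, dial at (255,162). The marker stands on the disc at (255,73), the disc has not turned, and the robot is clear of everything.

```bash
python3 -c "
from h import *
robot.sleep(.3); print(order.finish_job())"
```

```text
the job is handed in; nothing more can be done
None
```

I handed the job in at about 42 s of the 72 s allowed; no verdict came back. By my last measurements the needle read 5.04 rad before the slide went back, the marker stands about 2 mm from the mark spot, and the slide is fully back.

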